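# Lay a shock in its cradle and close the keeper

## Task

Push on the high head of the standing shock from its reservoir side, so that it tips over and lies down along the trough of its wooden cradle. Then push the hinged keeper bar over and down until it rests on the tube of the lying shock. Do it all by pushing: do not pick up the shock, and leave the other things on the bench where they are.

Things in the scene. Friction and masses are not known exactly. Their poses are not given: they have to be found in the camera images.
- cradle: Plywood cradle, fixed. Origin: centre of its underside on the bench; x runs along the trough, from the open end where the shock stands to a cross wall (inner face x = 150 mm). Base 320 (x) by 140 by 12 mm: trough floor z = 12. Side walls: inner faces y = +-31, 10 thick, tops z = 40. Two hinge posts at y = 50, x = -38 and -2, tops z = 76.
- shock: Loose black shock damper, 195 mm tall, 0.3 to 0.55 kg, upright on the trough floor, about 95 mm from the cradle's centre towards the open end. Origin: underside of its foot; own z runs up to the head, own x the way it must tip (cradle +x). Foot disc 50 mm dia, 12 thick; tube 42 dia, z 12 to 140; reservoir 32 dia at x = -39, z 78 to 140.
- shock_head (a point): Centre of the shock's block-shaped head, at x = -15, z = 157.5 mm in its frame: 80 (x) by 46 by 35 mm. The flat face to push is 40 mm behind this point (own -x). After about 55 mm of push (22 degrees) the shock falls by itself over its foot's +x edge; it then lies with the reservoir on top, highest point 95 mm over the bench.
- keeper (a joint): Keeper bar angle (rad) about an axis along cradle x. 0: open, leaning 20 degrees outward (to cradle +y); 0.35: upright; it grows as the bar swings over the trough to cradle -y; 1.92: level, resting on the lying shock's tube; stop 2.2. Stiff hinge (0.08 N m): the bar stays where left; 1 to 2 N at 70 mm from the pivot moves it.
- keeper_pivot (a point): Point on the keeper's hinge axis at the middle of the bar's width: cradle x = -20, y = 50, z = 63 mm. The aluminium bar is 20 mm wide (along cradle x), 10 mm thick (centred on the pivot) and 95 mm long from here.
- keeper_handle (a point): Centre of the black cross-handle at the bar's free end, 95 mm from the pivot: a cylinder 14 mm diameter, 36 mm long along the cradle's x.
- sleeve: Bystander: black tube standing on end, 56 mm diameter, 90 mm high. Origin: centre of its underside.
- wedge: Bystander: orange stepped plastic block, 75 by 45 mm, 55 mm high. Origin: centre of its underside.
- oil: Bystander: grey bottle, 60 mm diameter, 150 mm high. Origin: centre of its underside.
- screwdriver: Bystander: screwdriver 190 mm long, lying. Origin: under its middle; handle to its own -x.
- dish: Bystander: shallow steel dish, 140 mm diameter, 30 mm high. Origin: centre of its underside.
- spring: Bystander: steel coil spring standing on end, 56 mm diameter, 110 mm high. Origin: centre of its underside.
Mind the look-alikes: they are no part of the job. What is shaped like the shock but green is not meant.

How it is judged (in metres and radians):
On the way, in this order (a step that is already met when the one before it is completed fails the run):
1. the shock has tipped over and lies along the trough (angle between shock's own z axis and vertical between 1.42 and 1.72 rad and x of shock_head in the frame of cradle between 0.05 and 0.14 m and z of shock_head in the frame of cradle below 0.075 m and y of shock in the frame of cradle between -0.02 and 0.02 m and z of shock in the frame of cradle below 0.05 m), for 0.2 s.
2. the keeper bar is down on the shock's tube (value of joint keeper between 1.8 and 2.02 rad), for 0.2 s.
At the end, for the whole second after the job is handed in: The shock lies at rest in the trough, within about 8.5 degrees of level, foot towards the open end, its head's centre 50 to 140 mm beyond the cradle's centre and its foot's centre within 20 mm of the trough's middle line; the keeper reads 1.80 to 2.02 rad (1.92 is level on the tube) (all of step 1 and all of step 2 and linear speed of shock below 0.02 m/s); the robot touches nothing.
It fails at once if the shock is lifted or carried: its foot's centre is more than 65 mm above the underside of the cradle (tipping brings it to about 40 mm), or its head is above 200 mm (z of shock in the frame of cradle above 0.065 m or z of shock_head in the frame of cradle above 0.2 m).
It fails at once if a bystander is moved by more than 30 mm (distance of any of sleeve, wedge, oil, screwdriver, dish, spring from where it was at the start of the episode above 0.03 m).
It also fails if it takes over 46 s, if anything falls off the work surface, if the arm or the gripper's body presses on something with over 40 N, if the wrist force passes 120 N, or if a joint passes its speed limit or range.

## Robot

A 6-joint arm with a two-finger parallel gripper is mounted at the origin on the work surface. World frame = base frame: x ahead of the robot, y to its left, z up, the work surface at z = 0. Lengths are in m, angles in degrees, forces in N, time in s.
With the tool pointing down it reaches from about 0.3 to 0.775 m from the base axis. Payload 14.6 kg.
Tool frame: the origin (TCP) lies midway between the tips of the shut fingers; the grasp point (between the pads) lies 19 mm behind it; z points along the fingers, y is the line along which they close (so a half turn about z gives the same grasp; the last joint's range is limited). The gripper opens to 94 mm and grips with 3 to 60 N. Pads are 16 mm wide; open, the fingers measure 119 mm over their backs; the gripper's body (75 mm by 177 mm) begins 78 mm behind the grasp point.
Start: joints at [-73.201, 17.183, 87.147, -0, 75.671, -3.816], TCP at [0.194, -0.515, 0.205] pointing down, gripper open.
Joint ranges: [-173.82, 173.82], [-45.26, 126.66], [13.44, 144.39], [-59.66, 239.66], [0, 175.72], [-146.38, 146.38]. Speed limits (degrees/s): [127.2, 127.2, 147.25, 180, 180, 180].

## Interface

Orientations are given as a 3x3 rotation matrix whose columns are the frame's x, y, z axes.
In Python, from workcell import manip gives the robot as it stands.
- The arm moves only by the tool carry_out, never from a script. Its arguments are lists of equal length, an entry for each row: "hand": the closure, from -1 (fully open) to 1 (shut); "translation": the shift along the tool's x, y, z in mm, a list of three; "turn": the turn about the tool's z in rad. A call has 1 to 8 rows; each row shifts and turns the commanded pose from where the row before left it, along the tool's axes as they then stand; what a row does not reach is not made up. A row lasts 1/12 s, in which the tool goes at most 41.7 mm and 7.16 degrees, less where a joint would pass 70% of its speed; a pose out of reach is approached as far as the arm can. A call with a gripper value outside its range is refused whole. The fingers move at their own pace and stop on an object; "newtons" is the grip in N (left out, the last holds). Time passes only in rows, so rows that do not move let the fingers close. It gives the time, the measured TCP pose, the force, the opening and the grip force at its end, in the units of the state.
- manip.get_obs(): the state, without advancing time (a new reading comes with each control period).
- manip.get_image(name): name is "scene" or "side" or "wrist"; returns a dict with "image" (384x512x3 uint8, red, green, blue), "intrinsics" (3x3 intrinsics, pixels), "eye" and "attitude" of the camera in the world. Camera axes: x right, y down, z forward; pixel columns grow to the right and rows downward; lengths in m; the calibration is good to about 2 mm. The wrist camera is an equidistant fisheye: a pixel r from the principal point sees the ray r / f radians off the axis. A picture is of the moment at which its call begins. There is no depth.
- manip.job_done(): hands the job in; it is judged then, once.
The state is a dict: "time_s": time; "joint_positions": joint angles; "joint_velocities": joint speeds; "joint_efforts": joint torques, N m; "tool_pos": TCP position; "tcp_rot": TCP orientation; "wrist_force": force on the tool from outside, world axes, zero at the start; "ft_torque": the same for the moment, N m; "width": finger opening in m; "grasp_force": force on a finger pad.
Only numpy, scipy, OpenCV 4.12 (cv2) and the standard library are available. Lean on these libraries where they do the work, as an engineer would, in place of code of your own. Each camera call takes 0.05 s, during which the arm holds its last target. There are 200 camera calls.

## Working session

There is one attempt and no reset: what is moved stays moved. The work goes in short steps, Python scripts to look and compute and a tool call to move; the robot and the scene stay as the last step left them, time stands still between calls to the robot, and variables do not carry over. Pictures are saved under pics/ and viewed, at most 10 in all, crops included, and the job is handed in when it is done.

Besides the shell and the picture viewer there is one more tool, called after "Emit:" as name(argument=value, ...), one argument or row to a line, values as JSON. carry_out: Moves the arm, as the interface text tells. Its arguments: {"type":"object","properties":{"hand":{"type":"array"},"translation":{"type":"array"},"turn":{"type":"array"},"newtons":{"type":"number"}},"required":["hand","translation","turn"]}

```bash
mkdir -p pics; ls; python3 - <<'E'
from workcell import manip
import cv2,json,numpy as np,pickle
for n in("scene","side","wrist"):
    d=manip.get_image(n); cv2.imwrite(f"pics/{n}0.png",d["image"][:,:,::-1]); pickle.dump(d,open(f"pics/{n}0.pkl","wb"))
    print(n,np.round(d["intrinsics"],1).tolist(),np.round(d["eye"],3),np.round(d["attitude"],3).tolist())
o=manip.get_obs();print(o["tool_pos"],np.round(o["tcp_rot"],3).tolist(),o["time_s"],o["width"])
a=[cv2.resize(cv2.imread(f"pics/{n}0.png"),(800,600)) for n in("scene","side")]
for n,i in zip(("scene","side"),a): cv2.imwrite(f"pics/{n}0b.png",i)
E
```

```text
pics
scene [[429.6, 0.0, 258.7], [0.0, 429.6, 190.8], [0.0, 0.0, 1.0]] [0.915 0.531 0.983] [[-0.822, 0.474, -0.316], [0.57, 0.693, -0.442], [0.009, -0.544, -0.839]]
side [[352.4, 0.0, 254.9], [0.0, 352.4, 194.0], [0.0, 0.0, 1.0]] [0.401 0.567 0.735] [[-0.948, -0.244, 0.205], [-0.319, 0.714, -0.623], [0.006, -0.656, -0.755]]
wrist [[297.3, 0.0, 260.4], [0.0, 297.3, 191.7], [0.0, 0.0, 1.0]] [ 0.271 -0.485  0.385] [[0.353, -0.897, -0.267], [-0.936, -0.339, -0.1], [-0.001, 0.285, -0.959]]
[ 0.19359401 -0.51459505  0.20503546] [[0.936, 0.352, -0.0], [0.352, -0.936, 0.001], [0.0, -0.001, -1.0]] 0.15 0.0940570261719103
```

View pics/scene0b.png

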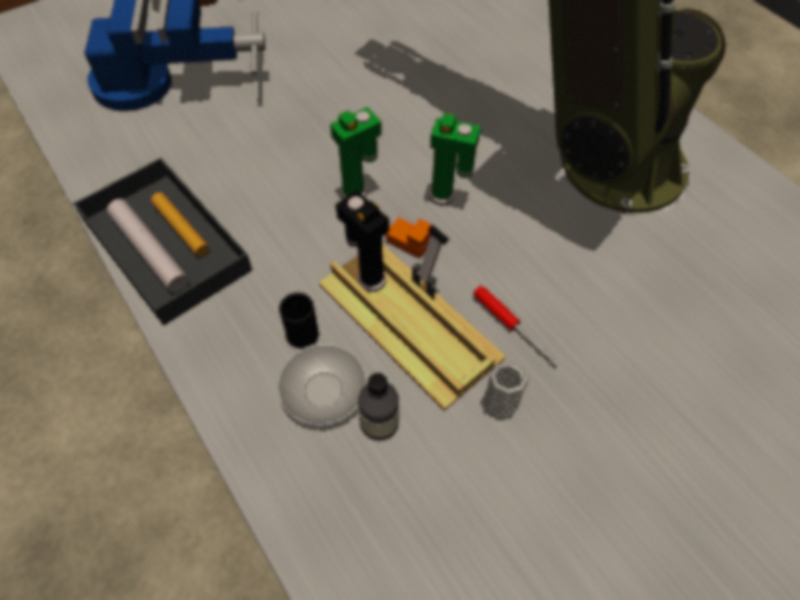

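View pics/side0b.png

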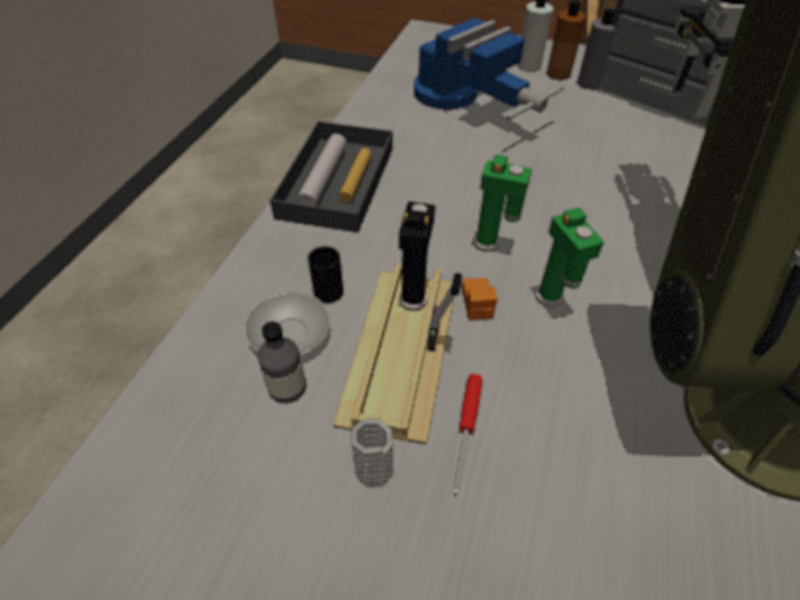

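The scene view shows the black shock (head at 362,213, foot at 372,284) at the open end of the cradle, with the keeper handle at (437,234). The cradle's base corners are near (503,357), (447,404) and (320,284). In the side view, the head is at (417,220), the handle at (457,283), and the corners at (427,438), (337,424) and (383,272). I'll triangulate these points and fit the cradle.

```bash
cat > h.py <<'E'
import numpy as np,pickle,cv2
from scipy.optimize import least_squares
C={n:pickle.load(open(f"pics/{n}0.pkl","rb")) for n in("scene","side")}
def proj(P,d):
    p=(np.atleast_2d(P)-d["eye"])@np.array(d["attitude"]); u=p@np.array(d["intrinsics"]).T
    return u[:,:2]/u[:,2:]
def tri(a,b):
    r=lambda X:np.r_[proj(X,C["scene"])[0]-a,proj(X,C["side"])[0]-b]
    s=least_squares(r,[.5,-.1,.1]);return s.x,np.abs(s.fun).max()
def W(p,q):
    c,s=np.cos(q[2]),np.sin(q[2]);p=np.atleast_2d(p)
    return np.c_[q[0]+c*p[:,0]-s*p[:,1],q[1]+s*p[:,0]+c*p[:,1],p[:,2]]
E
python3 - <<'E'
from h import *
k=1.5625
pts={"c++":((503,357),(427,436)),"c+-":((447,403),(337,424)),"c--":((320,284),(383,272)),"handle":((437,234),(457,283)),"foot":((372,283),(413,300)),"wedge":((408,240),(481,305)),"spring":((503,410),(375,478)),"head":((362,213),(417,220)),"sleeve":((300,340),(328,295)),"screwtip":((555,366),(457,494)),"screwhandle":((480,291),(476,378)),"green1":((350,190),(487,243)),"green2":((440,197),(550,298))}
for n,(a,b) in pts.items():
    x,e=tri(np.array(a)/k,np.array(b)/k);print(n,np.round(x,3),round(e,1))
L=np.array([[.16,.07,.012],[.16,-.07,.012],[-.16,-.07,.012]])
f=lambda q:np.r_[(proj(W(L,q),C["scene"])-np.array([pts[n][0] for n in("c++","c+-","c--")])/k).ravel(),(proj(W(L,q),C["side"])-np.array([pts[n][1] for n in("c++","c+-","c--")])/k).ravel()]
best=min((least_squares(f,[.5,-.1,t],loss="soft_l1") for t in(0,1.5,3,-1.5)),key=lambda s:s.cost)
q=best.x;print(q,np.degrees(q[2]),np.round(best.fun,1))
b=20/180*np.pi
M={"keeper":[[-.02,.05,.063],[-.02,.05+.095*np.sin(b),.063+.095*np.cos(b)]],"foot":[[-.095,0,.012]],
"head":[[-.095-.015+sx*.04,sy*.023,.012+.1575+sz*.0175] for sx in(1,-1) for sy in(1,-1) for sz in(1,-1)],
"base":[[x,y,.012] for x in(-.16,.16) for y in(-.07,.07)],"wall":[[x,y,.04] for x in(-.16,.15) for y in(-.031,.031)]}
ims=[]
for n in C:
    im=cv2.resize(C[n]["image"][:,:,::-1],None,fx=3,fy=3,interpolation=2)
    for m,c in zip(M,[(0,0,255),(255,255,0),(0,255,255),(255,0,0),(255,0,255)]):
        for p in proj(W(M[m],q),C[n]): cv2.circle(im,tuple(int(v) for v in (p+.5)*3),3,c,-1)
    o=proj(W([[0,0,.05]],q),C[n])[0]*3; x,y=int(o[0])-200,int(o[1])-300
    ims.append(im[y:y+580,x:x+400])
cv2.imwrite("pics/fit.png",np.hstack(ims))
E
```

```text
c++ [0.478 0.199 0.01 ] 1.8
c+- [0.607 0.22  0.013] 0.5
c-- [ 0.651 -0.096  0.004] 1.0
handle [0.491 0.023 0.153] 0.4
foot [ 0.576 -0.042  0.011] 1.1
wedge [ 0.462 -0.095 -0.012] 0.3
spring [ 0.531  0.27  -0.013] 0.2
head [ 0.578 -0.058  0.182] 0.3
sleeve [ 0.733 -0.028 -0.017] 0.7
screwtip [ 0.415  0.261 -0.001] 0.4
screwhandle [0.434 0.082 0.016] 0.6
green1 [ 0.486 -0.258 -0.01 ] 0.7
green2 [ 0.347 -0.149 -0.012] 0.4
[0.56114896 0.05362159 1.69705478] 97.23407652235986 [ 2.8 -2.3 -0.8  2.  -0.5 -2.7  1.6  3.4 -1.4 -0.2 -0.6 -1.2]
```

View pics/fit.png

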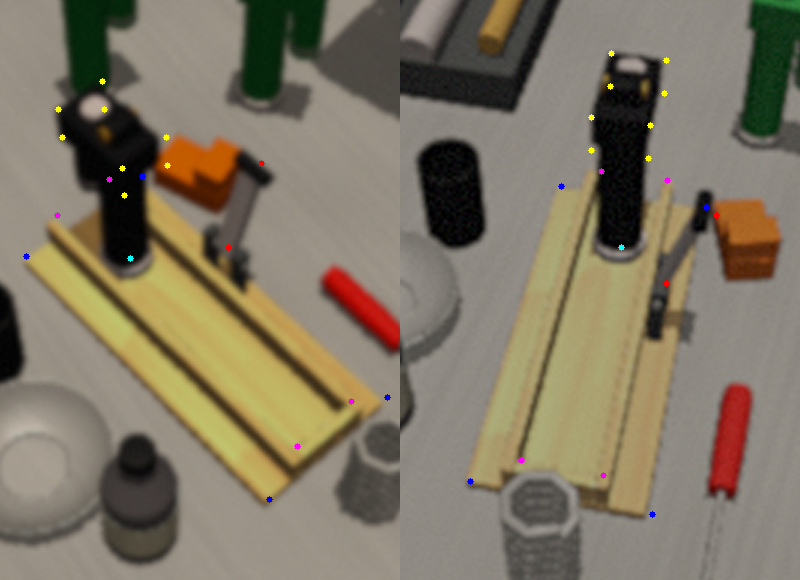

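The overlay is off by a few pixels. The wood corners in the crop are at (378,406), (268,502) and (26,257) in the scene view, and (646,516), (470,484), (558,190) and (692,208) in the side view. I'll refit with these and the handle.

```bash
cat > fit.py <<'E'
from h import *
q0=np.array([0.56114896,0.05362159,1.69705478])
off={n:np.array([int(v) for v in proj(W([[0,0,.05]],q0),C[n])[0]*3])-[200,300] for n in C}
off["side"]=off["side"]-[400,0]
b=20/180*np.pi
H=[-.02,.05+.095*np.sin(b),.063+.095*np.cos(b)]
O=[("scene",[.16,.07,.012],(378,407)),("scene",[.16,-.07,.006],(268,502)),("scene",[-.16,-.07,.012],(26,257)),("scene",[-.16,-.041,.04],(50,226)),
("side",[.16,.07,.006],(646,516)),("side",[.16,-.07,.006],(470,486)),("side",[-.16,-.07,.012],(558,190)),("side",[-.16,.07,.012],(692,208)),
("scene",H,(253,168)),("side",H,(705,208)),("scene",[-.038,.05,.076],(211,230)),("scene",[-.002,.05,.076],(239,258))]
def f(q): return np.ravel([ (proj(W([p],q),C[n])[0]+.5-(np.array(u)+off[n])/3) for n,p,u in O])
s=least_squares(f,q0,loss="soft_l1",f_scale=1);q=s.x
E
python3 - <<'E'
from fit import *
print(q,np.degrees(q[2]),np.round(f(q).reshape(-1,2),1).tolist())
P=lambda n,u:(np.array(u)+off[n])/3-.5
for nm,a,bb in [("foot",(131,258),(622,247)),("headtopcirc",(93,107),(631,65)),("handle",(253,168),(705,208)),("c+-",(268,502),(470,486)),("c--",(26,257),(558,190)),("c++",(378,407),(646,516))]:
    x,e=tri(P("scene",a),P("side",bb)); d=x[:2]-q[:2];c,s_=np.cos(q[2]),np.sin(q[2])
    print(nm,np.round(x,4),round(e,1),"cradle",np.round([c*d[0]+s_*d[1],-s_*d[0]+c*d[1]],4))
E
```

```text
[0.5664125  0.05489786 1.70334589] 97.59453062742033 [[2.1, -2.0], [-0.7, 1.4], [-1.5, 1.4], [-2.1, -0.0], [-0.0, 0.6], [-1.6, -0.3], [-1.2, -1.3], [2.7, -0.4], [1.3, -0.4], [1.2, 2.1], [-0.1, -0.2], [0.1, -1.0]]
foot [ 0.5726 -0.0414  0.0119] 0.1 cradle [-0.0963  0.0066]
headtopcirc [ 0.5809 -0.0747  0.1936] 0.2 cradle [-0.1304  0.0028]
handle [0.4914 0.0237 0.1558] 0.6 cradle [-0.021   0.0785]
c+- [0.611  0.2211 0.0051] 0.3 cradle [ 0.1589 -0.0662]
c-- [ 0.6519 -0.0944  0.011 ] 0.8 cradle [-0.1592 -0.065 ]
c++ [ 0.4773  0.1999 -0.0017] 0.4 cradle [0.1555 0.0692]
```

Emit:
carry_out(
  hand=[1,1,1,1,1,1,1,1],
  translation=[
    [0,0,-30],
    [0,0,-35],
    [0,0,0],
    [0,0,0],
    [0,0,0],
    [29,-21,0],
    [29,-21,0],
    [29,-21,0],
  ],
  turn=[0,0,0.08,0.08,0.07,0,0,0],
)

```text
time_s: 0.82
tool_pos: [0.2722, -0.44, 0.2701]
tcp_rot: [[0.992, 0.128, -0.0], [0.128, -0.992, 0.001], [-0.0, -0.001, -1.0]]
wrist_force: [0.6, -0.9, 0.0]
width: 0.0441
grasp_force: 0.0
```

Emit:
carry_out(
  hand=[1,1,1,1,1,1,1,1],
  translation=[
    [29,-21,0],
    [29,-21,0],
    [29,-21,0],
    [29,-21,0],
    [29,-21,0],
    [29,-21,0],
    [29,-21,0],
    [29,-21,0],
  ],
  turn=[0,0,0,0,0,0,0,0],
)

```text
time_s: 1.48
tool_pos: [0.4811, -0.2429, 0.2704]
tcp_rot: [[0.992, 0.13, -0.0], [0.13, -0.992, 0.0], [-0.0, -0.0, -1.0]]
wrist_force: [0.0, 0.1, 0.4]
width: 0.0004
grasp_force: 0.0
```

Emit:
carry_out(
  hand=[1,1,1,1,1,1],
  translation=[
    [29,-20,0],
    [29,-20,0],
    [29,-20,0],
    [29,-20,0],
    [0,0,0],
    [0,0,0],
  ],
  turn=[0,0,0,0,0,0],
)

```text
time_s: 1.98
tool_pos: [0.5853, -0.1488, 0.2695]
tcp_rot: [[0.991, 0.132, -0.001], [0.132, -0.991, 0.0], [-0.001, -0.001, -1.0]]
wrist_force: [0.9, -0.9, 0.5]
width: 0.0001
grasp_force: 0.0
```

Next I'll lower to z ≈ 0.163 and look with the wrist and side cameras.

Emit:
carry_out(
  hand=[1,1,1,1,1],
  translation=[
    [2,6,30],
    [2,6,30],
    [0,0,30],
    [0,0,16],
    [0,0,0],
  ],
  turn=[0,0,0,0,0],
)

```text
time_s: 2.4
tool_pos: [0.588, -0.162, 0.1606]
tcp_rot: [[0.992, 0.128, -0.006], [0.128, -0.992, 0.002], [-0.006, -0.003, -1.0]]
wrist_force: [-0.0, -0.1, -0.4]
width: 0.0003
grasp_force: 0.0
```

```bash
python3 - <<'E'
from workcell import manip
import cv2,numpy as np
a=manip.get_image("wrist")["image"];b=manip.get_image("side")["image"]
b=cv2.resize(b[80:330,180:370],(456,600));cv2.imwrite("pics/pre.png",np.hstack([cv2.copyMakeBorder(a[:,84:428],0,216,0,0,0),b])[:,:,::-1])
E
```

```text
(no output)
```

View pics/pre.png

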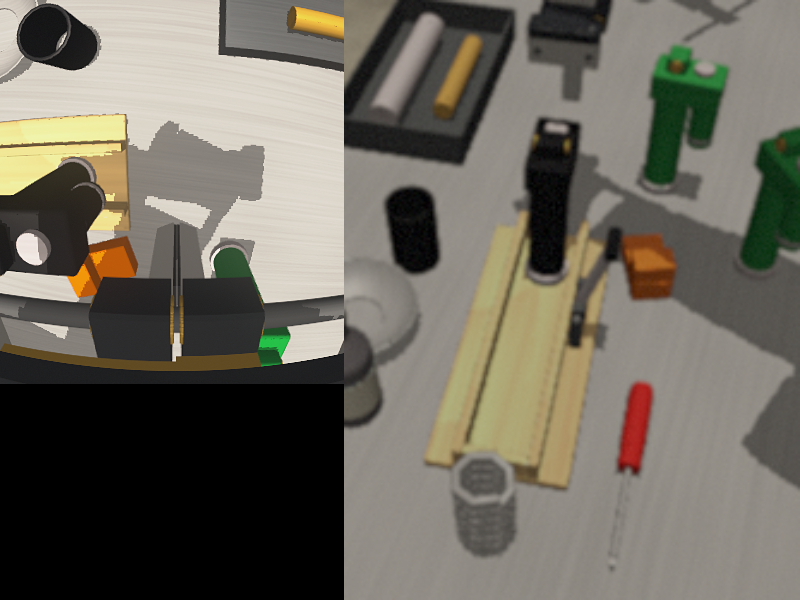

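The wrist view shows the fingertips at (177,228) and the head's white cap at (33,248). The side view shows the gripper behind the shock and nothing disturbed. I'll check the lateral alignment from the cap.

```bash
python3 - <<'E'
from workcell import manip
import numpy as np
d=manip.get_image("wrist");K=np.array(d["intrinsics"])
def at(u,v,z):
    a,b=(u-K[0,2]),(v-K[1,2]);r=np.hypot(a,b);t=r/K[0,0]
    ray=np.array(d["attitude"])@np.array([np.sin(t)*a/r,np.sin(t)*b/r,np.cos(t)])
    return d["eye"]+ray*(z-d["eye"][2])/ray[2]
for u,v,z in [(117,248,.207),(117,248,.19),(172,270,.187),(172,212,.187),(172,192,.152),(261,228,.1606),(211,115,.012),(211,230,.012)]: print(u,v,z,np.round(at(u,v,z),4))
E
```

```text
117 248 0.207 [ 0.5878 -0.08    0.207 ]
117 248 0.19 [ 0.5774 -0.0713  0.19  ]
172 270 0.187 [ 0.5665 -0.1082  0.187 ]
172 212 0.187 [ 0.6067 -0.1077  0.187 ]
172 192 0.152 [ 0.6072 -0.0976  0.152 ]
261 228 0.1606 [ 0.5926 -0.1623  0.1606]
211 115 0.012 [ 0.6558 -0.0978  0.012 ]
211 230 0.012 [ 0.5173 -0.1102  0.012 ]
```

Emit:
carry_out(
  hand=[1,1,1,1,1,1,1,1],
  translation=[
    [3,-10,0],
    [0,-10,0],
    [0,-10,0],
    [0,-10,0],
    [0,-6,0],
    [0,-6,0],
    [0,-6,0],
    [0,-6,0],
  ],
  turn=[0,0,0,0,0,0,0,0],
)

```text
time_s: 3.22
tool_pos: [0.5849, -0.0972, 0.1646]
tcp_rot: [[0.992, 0.129, 0.0], [0.129, -0.992, -0.0], [0.0, 0.0, -1.0]]
wrist_force: [-0.3, -1.0, 1.2]
width: 0.001
grasp_force: 0.5
```

Emit:
carry_out(
  hand=[1,1,1,1,1],
  translation=[
    [0,-6,0],
    [0,-6,0],
    [0,-6,0],
    [0,-6,0],
    [0,-6,0],
  ],
  turn=[0,0,0,0,0],
)

```text
time_s: 3.63
tool_pos: [0.581, -0.0673, 0.1644]
tcp_rot: [[0.992, 0.129, -0.0], [0.129, -0.992, 0.0], [-0.0, -0.0, -1.0]]
wrist_force: [-0.0, 0.2, -0.1]
width: 0.0006
grasp_force: 0.1
```

```bash
python3 - <<'E'
from workcell import manip
import cv2,numpy as np
a=manip.get_image("scene")["image"];b=manip.get_image("side")["image"]
c=lambda i,x,y:cv2.resize(i[y:y+200,x:x+133],(400,600))
cv2.imwrite("pics/tip.png",np.hstack([c(a,185,80),c(b,210,90)])[:,:,::-1])
E
```

```text
(no output)
```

View pics/tip.png

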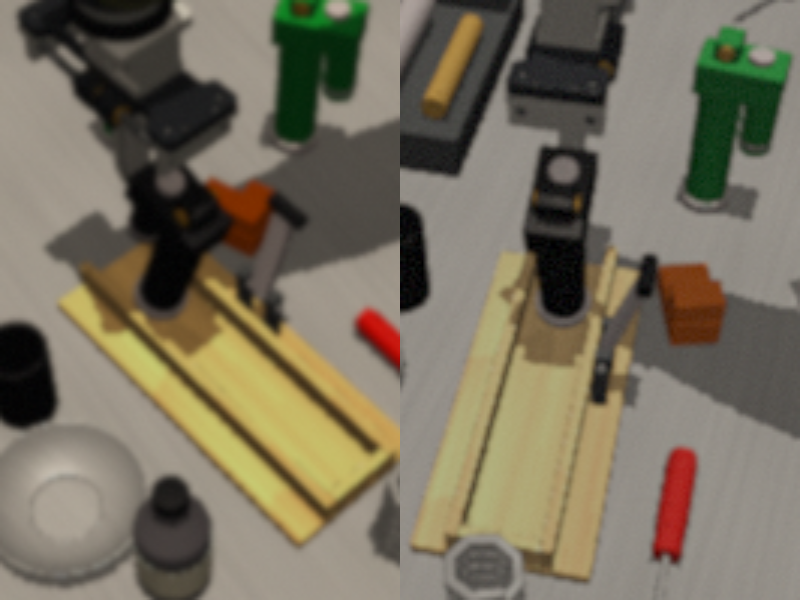

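The shock is tipping straight along the trough (head at (175,200), foot at (160,300) in the scene crop), so I'll keep pushing.

Emit:
carry_out(
  hand=[1,1,1,1,1,1,1,1],
  translation=[
    [0,-6,0],
    [0,-6,0],
    [0,-6,0],
    [0,-6,0],
    [0,-6,0],
    [0,-4,0],
    [0,0,0],
    [0,0,0],
  ],
  turn=[0,0,0,0,0,0,0,0],
)

```text
time_s: 4.4
tool_pos: [0.5766, -0.034, 0.1645]
tcp_rot: [[0.992, 0.13, 0.0], [0.13, -0.992, -0.0], [0.0, 0.0, -1.0]]
wrist_force: [-1.0, 0.5, -0.6]
width: 0.0006
grasp_force: 0.0
```

Emit:
carry_out(
  hand=[1,1,1,1,1,1],
  translation=[
    [0,0,0],
    [0,0,0],
    [0,0,0],
    [0,0,0],
    [0,0,0],
    [0,0,0],
  ],
  turn=[0,0,0,0,0,0],
)

```text
time_s: 4.9
tool_pos: [0.5766, -0.0342, 0.1644]
tcp_rot: [[0.992, 0.129, -0.0], [0.129, -0.992, 0.0], [-0.0, -0.0, -1.0]]
wrist_force: [0.3, -0.2, 0.0]
width: 0.0003
grasp_force: 0.0
```

```bash
python3 - <<'E'
from workcell import manip
import cv2,numpy as np
a=manip.get_image("scene")["image"];b=manip.get_image("side")["image"]
c=lambda i,x,y:cv2.resize(i[y:y+200,x:x+133],(400,600))
cv2.imwrite("pics/tip2.png",np.hstack([c(a,185,80),c(b,210,90)])[:,:,::-1])
E
```

```text
(no output)
```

View pics/tip2.png

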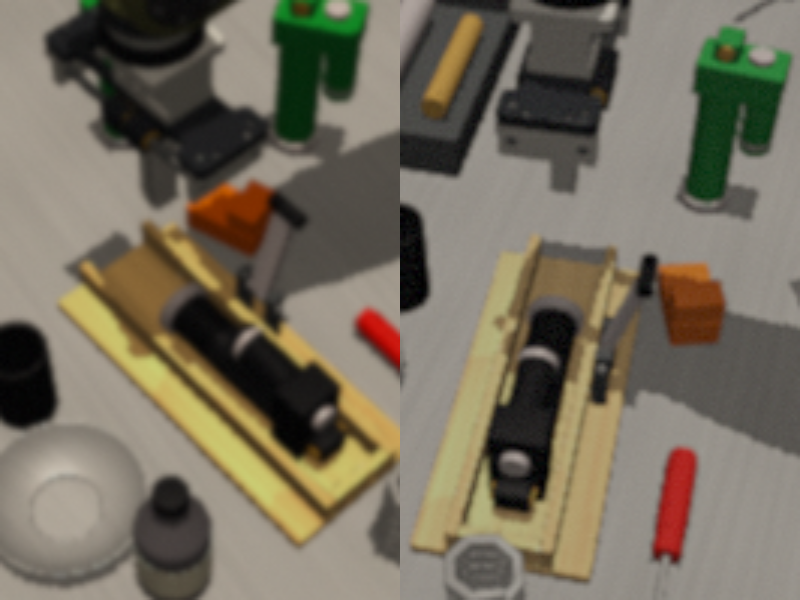

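The shock now lies along the trough: foot ring at (180,305), head at (310,405) in the scene crop. The keeper is still open with its handle at (288,210). I'll go over to the keeper's outer side.

Emit:
carry_out(
  hand=[1,1,1,1,1,1,1,1],
  translation=[
    [0,0,-28],
    [0,0,-28],
    [0,0,-26],
    [-25,-13,0],
    [-25,-13,0],
    [-25,-13,0],
    [-25,-14,0],
    [-25,-14,0],
  ],
  turn=[0,0,0,0,0,0,0,0],
)

```text
time_s: 5.67
tool_pos: [0.4427, 0.0165, 0.2463]
tcp_rot: [[0.992, 0.129, 0.0], [0.129, -0.992, 0.0], [0.0, -0.0, -1.0]]
wrist_force: [0.2, 0.4, -0.0]
width: 0.0002
grasp_force: 0.0
```

Emit:
carry_out(
  hand=[1,1,1,1,1,1,1],
  translation=[
    [0,0,0],
    [0,0,25],
    [0,0,25],
    [0,0,25],
    [0,0,25],
    [0,0,23],
    [0,0,0],
  ],
  turn=[0,0,0,0,0,0,0],
)

```text
time_s: 6.25
tool_pos: [0.4423, 0.0161, 0.1199]
tcp_rot: [[0.992, 0.129, -0.006], [0.129, -0.992, 0.0], [-0.006, -0.001, -1.0]]
wrist_force: [-0.2, 0.4, -0.5]
width: 0.0003
grasp_force: 0.0
```

```bash
python3 - <<'E'
from workcell import manip
import cv2,numpy as np
a=manip.get_image("scene")["image"];b=manip.get_image("side")["image"]
c=lambda i,x,y:cv2.resize(i[y:y+200,x:x+133],(400,600))
cv2.imwrite("pics/k1.png",np.hstack([c(a,185,80),c(b,210,90)])[:,:,::-1])
E
```

```text
(no output)
```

View pics/k1.png

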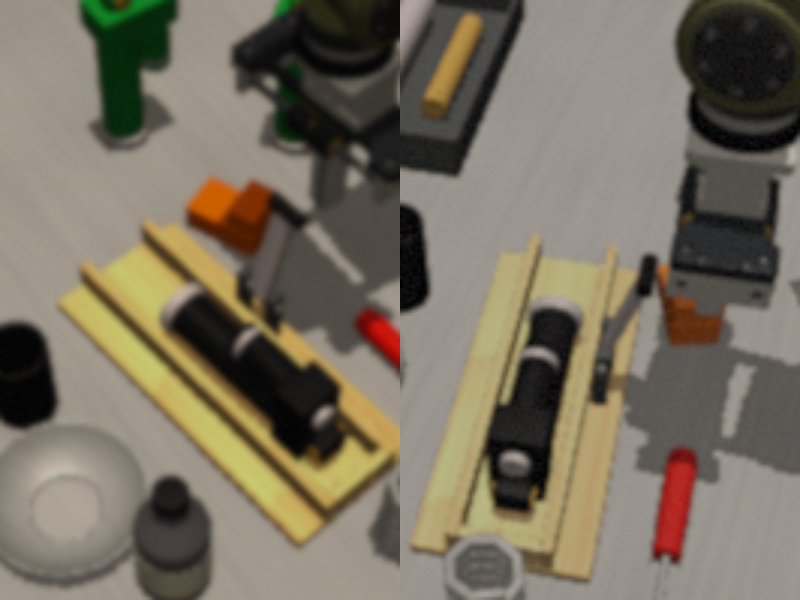

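The fingers stand just outside the keeper bar (side crop: handle at (648,270), finger at (705,295)). I'll push over.

Emit:
carry_out(
  hand=[1,1,1,1,1,1,1,1],
  translation=[
    [12,0,0],
    [12,0,0],
    [12,0,0],
    [12,0,0],
    [12,0,0],
    [12,0,0],
    [12,0,0],
    [12,0,0],
  ],
  turn=[0,0,0,0,0,0,0,0],
)

```text
time_s: 7.02
tool_pos: [0.5405, 0.0285, 0.1255]
tcp_rot: [[0.992, 0.129, 0.002], [0.129, -0.992, -0.0], [0.002, 0.0, -1.0]]
wrist_force: [-1.8, 0.1, 1.5]
width: 0.0003
grasp_force: 0.5
```

```bash
python3 - <<'E'
from workcell import manip
import cv2,numpy as np
a=manip.get_image("scene")["image"];b=manip.get_image("side")["image"]
c=lambda i,x,y:cv2.resize(i[y:y+200,x:x+133],(400,600))
cv2.imwrite("pics/k2.png",np.hstack([c(a,185,80),c(b,210,90)])[:,:,::-1])
print(manip.get_obs()["tool_pos"])
E
```

```text
[0.54088591 0.0285963  0.12515491]
```

View pics/k2.png

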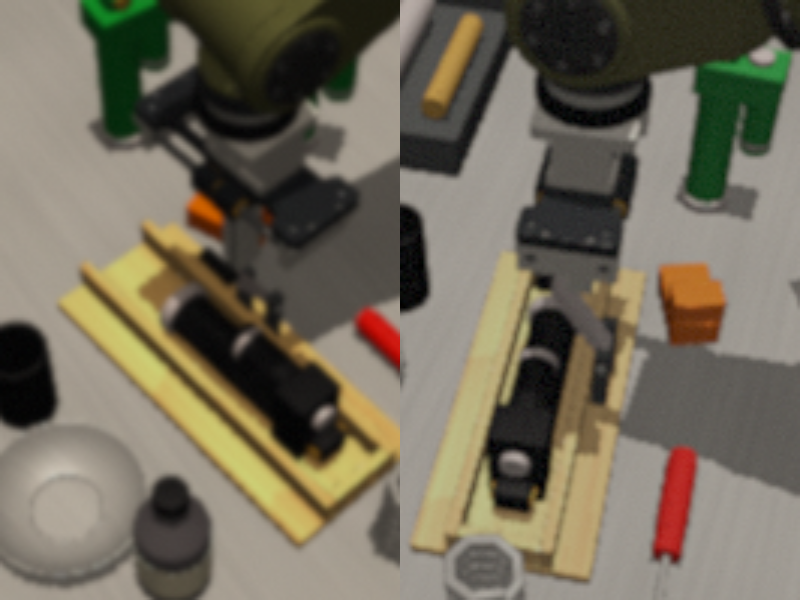

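The bar is about 30° past upright and in contact. Next I'll follow the arc down.

Emit:
carry_out(
  hand=[1,1,1,1,1,1,1,1],
  translation=[
    [8,0,6],
    [8,0,7],
    [6,0,7],
    [6,0,7],
    [4,0,7],
    [4,0,7],
    [2,0,6],
    [0,0,0],
  ],
  turn=[0,0,0,0,0,0,0,0],
)

```text
time_s: 7.78
tool_pos: [0.5765, 0.0335, 0.0748]
tcp_rot: [[0.992, 0.129, -0.002], [0.129, -0.992, 0.0], [-0.002, -0.0, -1.0]]
wrist_force: [0.5, 0.2, -0.4]
width: 0.0005
grasp_force: 0.0
```

Emit:
carry_out(
  hand=[1,1,1,1],
  translation=[
    [2,0,4],
    [0,0,3],
    [0,0,3],
    [0,0,0],
  ],
  turn=[0,0,0,0],
)

```text
time_s: 8.12
tool_pos: [0.5793, 0.0337, 0.0678]
tcp_rot: [[0.992, 0.129, 0.002], [0.129, -0.992, -0.0], [0.002, 0.0, -1.0]]
wrist_force: [-4.0, 0.6, 12.6]
width: 0.0005
grasp_force: 6.2
```

The tip is at z = 0.068 with 12.6 N, so the bar is on the tube. I'll back off and look.

Emit:
carry_out(
  hand=[1,1,1,1,1,1,1,1],
  translation=[
    [0,0,-10],
    [0,0,-25],
    [0,0,-35],
    [0,0,-35],
    [0,0,-35],
    [-35,20,0],
    [-35,20,0],
    [-35,20,0],
  ],
  turn=[0,0,0,0,0,0,0,0],
)

```text
time_s: 8.78
tool_pos: [0.4812, -0.0398, 0.2069]
tcp_rot: [[0.991, 0.13, 0.001], [0.13, -0.991, -0.0], [0.001, 0.0, -1.0]]
wrist_force: [0.7, -1.3, 0.7]
width: 0.0005
grasp_force: 0.0
```

```bash
python3 - <<'E'
from workcell import manip
import cv2,numpy as np
a=manip.get_image("scene")["image"];b=manip.get_image("side")["image"]
c=lambda i,x,y:cv2.resize(i[y:y+200,x:x+133],(400,600))
cv2.imwrite("pics/k3.png",np.hstack([c(a,185,80),c(b,210,90)])[:,:,::-1])
print(manip.get_obs()["tool_pos"])
E
```

```text
[ 0.47950479 -0.04139637  0.20703848]
```

View pics/k3.png

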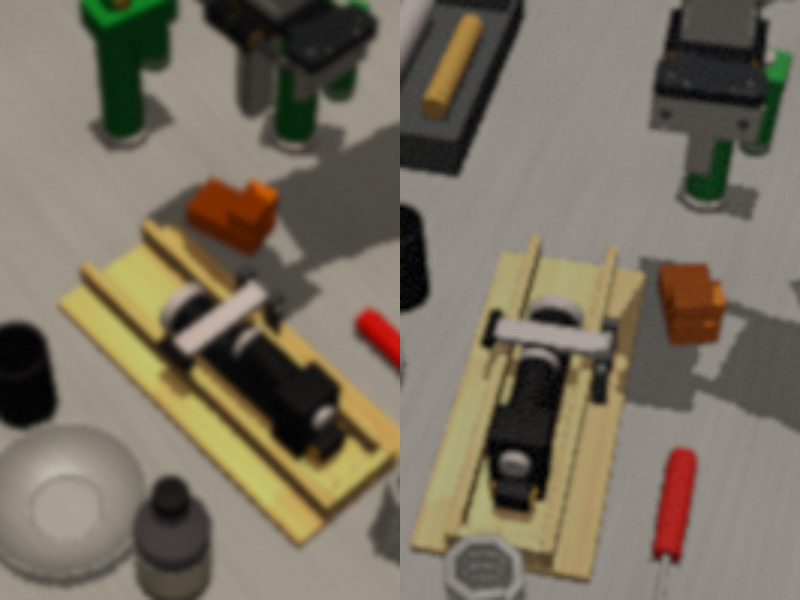

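The bar lies level across the tube, from its pivot at (265,290) to its handle at (185,350) in the scene crop. The robot is clear and nothing in view has moved, so I'll settle briefly and hand the job in.

Emit:
carry_out(
  hand=[1,1,1,1],
  translation=[
    [0,0,-20],
    [0,0,0],
    [0,0,0],
    [0,0,0],
  ],
  turn=[0,0,0,0],
)

```text
time_s: 9.22
tool_pos: [0.4827, -0.0391, 0.2259]
tcp_rot: [[0.992, 0.13, -0.0], [0.13, -0.992, 0.0], [-0.0, -0.0, -1.0]]
wrist_force: [0.0, 0.9, -0.6]
width: 0.0008
grasp_force: 0.0
```

```bash
python3 -c "
from workcell import manip
print(manip.job_done())"
```

```text
the job is handed in; nothing more can be done
None
```

The shock lies along the trough with the keeper bar level on its tube, done by pushing alone; I handed the job in at about 9 s with the robot clear, and no verdict came back.

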